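# Clear the creasing press and make the crease

### The arm

A 6-joint arm with a two-finger parallel gripper is mounted at the origin on the work surface. World frame = base frame: x ahead of the robot, y to its left, z up, the work surface at z = 0. Lengths are in m, angles in rad, forces in N, time in s.
With the tool pointing down it reaches from about 0.35 to 0.775 m from the base axis. Payload 7.3 kg.
Tool frame: the origin (TCP) lies at the very end of the fingers, on their centre line; the grasp point (between the pads) lies 19 mm behind it (pinch_z is the distance from the TCP to the grasp point, in m); z points along the fingers, y is the line along which they close (so a half turn about z gives the same grasp; the last joint's range is limited). The gripper opens to 92 mm and grips with 3 to 60 N. Pads are 19 mm wide; open, the fingers measure 130 mm over their backs; the gripper's body (75 mm by 190 mm) begins 47 mm behind the grasp point.
Start: joints at [1.035, 0.342, 1.524, -0, 1.275, -0.146], TCP at [0.199, 0.486, 0.227] pointing down, gripper open.
Joint ranges: [-2.53, 2.53], [-0.77, 2.02], [0.04, 2.7], [-1, 4.14], [0.28, 2.66], [-3.11, 3.11]. Speed limits (rad/s): [2.57, 2.57, 3.14, 3.14, 3.14, 3.14].

### API

Orientations are given as [roll, pitch, yaw] about the fixed x, y, z axes, in that order (R = Rz(yaw) Ry(pitch) Rx(roll)).
In Python, from cell import * gives the robot as it stands.
- The arm moves only by the tool arm_command, never from a script. Its arguments are lists of equal length, an entry for each row: "fingers": the gripper command: -1 is fully open, 1 is shut, values between are in proportion; "travel": the shift along the tool's x, y, z in m, a list of three; "dr": the turn, a rotation vector about the tool's x, y, z in degrees, a list of three. In form: {"fingers": [fingers, ...], "travel": [[x, y, z], ...], "dr": [[wx, wy, wz], ...]}. A call has 1 to 8 rows; each row is the pose to reach, as a shift and turn from the pose commanded when the call began, along the tool's axes at that moment; what a row does not reach only later rows make up. A row lasts 1/12 s, in which the tool goes at most 41.7 mm and 7.16 degrees, less where a joint would pass 70% of its speed; a pose out of reach is approached as far as the arm can. A call with a gripper value outside its range is refused whole. The fingers move at their own pace and stop on an object; "squeeze" is the grip in N (left out, the last holds). Time passes only in rows, so rows that repeat a pose let the fingers close. It gives the time, the measured TCP pose, the force, the opening and the grip force at its end, in the units of the state.
- observe(): the state, without advancing time (a new reading comes with each control period).
- read_camera(name): name is "scene" or "side" or "wrist"; returns a dict with "color" (480x640x3 uint8, blue, green, red), "z_map" (480x640 float32, m along the optical axis (not along the pixel's ray), 0 where there is no reading), "fx", "fy", "cx", "cy" (pixels), "R" (3x3) and "t" (3): a world point X has camera coordinates R X + t. Camera axes: x right, y down, z forward; pixel columns grow to the right and rows downward; lengths in m; the calibration is good to about 2 mm. A picture is of the moment at which its call begins.
- hand_in(): hands the job in; it is judged then, once.
The state is a dict: "time": time; "qpos": joint angles; "qvel": joint speeds; "joint_efforts": joint torques, N m; "tool_pos": TCP position; "tool_rot": TCP orientation; "contact_force": force on the tool from outside, world axes, zero at the start; "torque": the same for the moment, N m; "opening": finger opening in m; "grip_force": force on a finger pad.
Only numpy, scipy, OpenCV 4.12 (cv2) and the standard library are available. Lean on these libraries where they do the work, as an engineer would, in place of code of your own. Each camera call takes 0.05 s, during which the arm holds its last target. There are 200 camera calls.

### The job

Clear the three brown board offcuts (the straight strip, the elbow and the short tube) off the sheet on the creasing press into the deep empty waste bin. Only when all three are in the bin, press the press's pedal right down to its stop, hold it there for about a second so the crease takes, and let it spring back up. Leave the sheet and the steel weight that stands on it where they are.

Things in the scene. Friction and masses are not known exactly. Their poses are not given: they have to be found in the camera images.
- press: grey steel bench creasing press, fixed (place varies). Bed 260 x 340 mm (x by y), top 50 mm up. Origin on the table under the bed's centre; x to its rear, y to its left. Along the rear, 73 to 103 mm behind the origin, a steel bar (top 109 mm up) hangs over the bed between two end housings (122 mm up, from 53 to 123 mm behind the origin, out to 170 mm either side). Pedal on its right (-y) side.
- pedal (a joint): angle of the press's pedal: 0 = up at rest, 0.30 rad = down on its stop; spring return. Dark steel plate 130 x 66 mm (x by y of the press), black ribs, top 66 mm up at rest, 12 mm from the bed. Hinged at its rear end: axis along the press's y, 45 mm behind and 215 mm right of the press origin, 60 mm up. At the pad it takes about 4 N to start, 13 N at the stop; it draws the bar down.
- pedal_pad (a point): point to press: on the upper face of the pedal, 105 mm in front of its hinge axis (28 mm from its free front edge), middle of its width; it sinks about 31 mm by the time the pedal reaches its stop. Its axes are the pedal's (x to the rear, y left, z up out of the plate)
- board: loose pale sheet of board to be creased, 215 x 280 x 4 mm, 0.19 kg, lying on the bed with its rear edge under the bar. Origin at the centre of its underside; z up
- strip: offcut: straight block of laminated brown board, 64 (x) x 26 (y) x 26 (z) mm, about 30 g, lying on the sheet. Origin at the centre of its underside
- elbow: offcut: L-shaped block of laminated brown board, 26 mm high, about 35 g, lying on the sheet. Long leg 66 (x) x 22 (y) mm; origin at the centre of the long leg's underside. Short leg 20 mm wide (x from 13 to 33 mm), sticking out to +y, from y = 11 to y = 36 mm
- tube: offcut: short brown cardboard tube standing on end on the sheet, outer diameter 42, inner 32, height 34 mm, about 20 g. Origin at the centre of its underside
- weight: steel hold-down weight with a knob, standing on the sheet among the offcuts; foot diameter 46 mm, 48 mm high in all, 0.35 kg; it stays there. Origin at the centre of its underside
- bin: deep empty waste bin, grey plastic, open top, fixed, 160 x 160 mm outside and 100 mm high, walls 5 mm. Stands to the left or the right of the press. Origin at the centre of its underside, x and y along its walls
- tray: shallow grey tray 160 x 150 mm, 45 mm high, holding finished cards, fixed, on the other side of the press from the bin; nothing is to go into it. Origin at the centre of its underside

How it is judged:
By the outcome, as a careful person would: the job done as asked, in the order asked, and still so for the second after the job is handed in, with the robot touching nothing.
It also fails if it takes over 72 s, if anything falls off the work surface, if the arm or the gripper's body presses on something with over 40 N, if the wrist force passes 120 N, or if a joint passes its speed limit or range.

## Working session

There is one attempt and no reset: what is moved stays moved. The work goes in short steps, Python scripts to look and compute and a tool call to move; the robot and the scene stay as the last step left them, time stands still between calls to the robot, and variables do not carry over. Pictures are saved under pics/ and viewed, at most 10 in all, crops included, and the job is handed in when it is done.

Besides the shell and the picture viewer there is one more tool, called after ">>>" by a JSON object that holds its "fn" and its "kwargs". arm_command: Moves the arm, as the interface text tells. Its arguments: {"type":"object","properties":{"fingers":{"type":"array","items":{"type":"number"}},"travel":{"type":"array","items":{"type":"array","items":{"type":"number"}}},"dr":{"type":"array","items":{"type":"array","items":{"type":"number"}}},"squeeze":{"type":"number"}},"required":["fingers","travel","dr"]}

```bash
ls; mkdir -p pics; python3 - <<'E'
from cell import *
import cv2,numpy as np
o=observe();print(o)
a=read_camera("scene");b=read_camera("side")
for n,c in(("scene",a),("side",b)):
    np.savez(f"pics/{n}0.npz",**c);cv2.imwrite(f"pics/{n}0.png",c["color"])
    print(n,c["fx"],c["cx"],c["cy"],-c["R"].T@c["t"],c["R"][2])
E
```

```text
pics
{'time': 0.0, 'qpos': array([ 1.03498529e+00,  3.42707688e-01,  1.52503327e+00, -4.05433921e-05,
        1.27538238e+00, -1.45998952e-01]), 'qvel': array([ 2.10668017e-04,  9.81215123e-04,  2.65823900e-04,  2.22916921e-03,
        2.35068783e-05, -3.41918363e-04]), 'joint_efforts': array([ 1.31498462e-03, -4.31244099e+01, -2.44220674e+01,  7.19234138e-02,
        5.59836463e-02, -1.52170383e-04]), 'tool_pos': array([0.19928555, 0.4852607 , 0.22604709]), 'tool_rot': array([-3.14007262e+00, -1.84327789e-04,  2.75179226e+00]), 'contact_force': array([ 0.26801926, -0.35487658,  0.25516494]), 'torque': array([-0.02156846,  0.01111407, -0.04900447]), 'grip_force': 0.0, 'opening': 0.09168587943619626}
scene 504.51298065366393 328.0925788307484 240.92236266077748 [1.28403545 0.4607388  0.72545817] [-0.65964666 -0.45875118 -0.5953265 ]
side 464.01383493086564 318.0096907603552 238.49069836112685 [0.43579422 0.57803652 0.79793467] [ 0.15484544 -0.64773443 -0.74596447]
```

View pics/scene0.png

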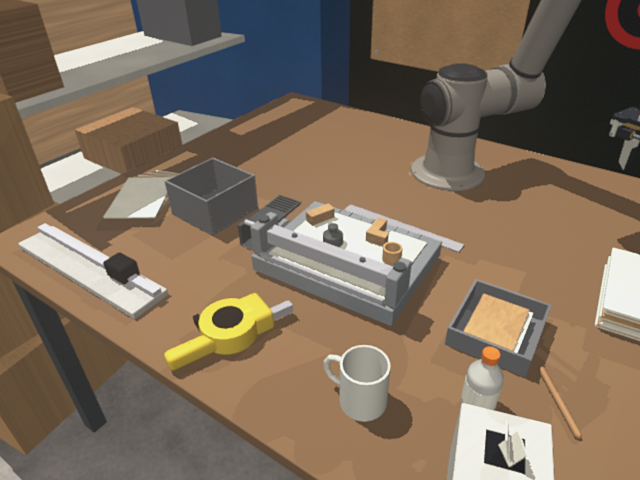

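View pics/side0.png

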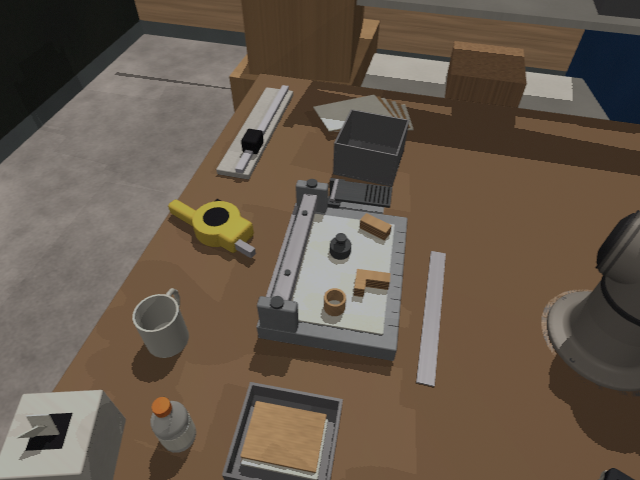

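The scene view shows the bin at (210,193), pedal at (275,208), strip (320,214), elbow (377,232), tube (392,252) and weight (333,236). In the side view, strip is at (376,226), elbow (373,282), tube (335,301), weight (340,246), bin (370,148) and pedal (362,193). The bin is on the pedal side.

```bash
cat > h.py <<'E'
import numpy as np,cv2
def cloud(c):
    v,u=np.mgrid[:480,:640];z=c["z_map"]
    P=np.stack([(u-c["cx"])/c["fx"]*z,(v-c["cy"])/c["fy"]*z,z],-1)
    return (P-c["t"])@c["R"]          # world points per pixel
def ray(c,u,v):
    d=np.array([(u-c["cx"])/c["fx"],(v-c["cy"])/c["fy"],1.])@c["R"]
    return -c["R"].T@c["t"],d/np.linalg.norm(d)
def onplane(c,u,v,h):
    o,d=ray(c,u,v);return o+d*(h-o[2])/d[2]
def tri(c1,p1,c2,p2):
    o1,d1=ray(c1,*p1);o2,d2=ray(c2,*p2)
    s=np.linalg.lstsq(np.stack([d1,-d2],1),o2-o1,rcond=None)[0]
    a,b=o1+s[0]*d1,o2+s[1]*d2
    return (a+b)/2,np.linalg.norm(a-b)
def brown(c):
    hsv=cv2.cvtColor(c["color"],cv2.COLOR_BGR2HSV)
    return (hsv[...,0]<22)&(hsv[...,1]>70)&(hsv[...,2]>60)
E
python3 - <<'E'
from h import *
S={n:dict(np.load(f"pics/{n}0.npz")) for n in("scene","side")}
for n,c in S.items():
    P=cloud(c);x,y,z=P[...,0],P[...,1],P[...,2]
    print(n,"table z",[np.round(np.median(z[(abs(x-a)<.02)&(abs(y-b)<.02)&brown(c)]),4) for a,b in((.4,.3),(.4,-.3),(.35,.0))])
    m=(brown(c)&(z>.058)&(z<.105)&(x>.3)&(x<.8)).astype(np.uint8)
    k,l,st,ce=cv2.connectedComponentsWithStats(m)
    for i in range(1,k):
        if st[i,4]>40:
            q=P[l==i];t=q[q[:,2]>np.percentile(q[:,2],90)-.006]
            r=cv2.minAreaRect(t[:,:2].astype(np.float32)*1000)
            print(n,ce[i].round(),st[i,4],"top",t.mean(0).round(4),r)
# orthographic colour map of side cloud
c=S["side"];P=cloud(c).reshape(-1,3);col=c["color"].reshape(-1,3)
im=np.zeros((600,800,3),np.uint8)
# rows: x from .75 down ; cols y from .3 to -.5 ; 1px=1mm
o=np.argsort(P[:,2]);P=P[o];col=col[o]
r=((.85-P[:,0])*1000).astype(int);k=((.35-P[:,1])*1000).astype(int)
g=(r>=1)&(r<599)&(k>=1)&(k<799)&(P[:,2]>-.02)
for dr in(0,1):
    for dk in(0,1): im[r[g]+dr,k[g]+dk]=col[g]
cv2.imwrite("pics/ortho.png",im)
E
```

```text
scene table z [np.float64(0.0007), np.float64(nan), np.float64(nan)]
scene [ 18. 162.] 646 top [ 0.7415 -0.9499  0.0999] ((742.9093017578125, -951.346435546875), (100.16251373291016, 15.9029541015625), 6.467889785766602)
scene [320. 213.] 378 top [ 0.4797 -0.1212  0.0799] ((475.7122497558594, -122.24029541015625), (31.03331756591797, 69.77804565429688), 70.71953582763672)
scene [384. 241.] 766 top [0.4966 0.0621 0.0835] ((491.2313537597656, 51.80718994140625), (141.7115478515625, 53.48268127441406), 45.83259201049805)
side table z [np.float64(-0.0013), np.float64(-0.0016), np.float64(-0.0018)]
side [336.  36.] 437 top [ 0.7445 -0.9498  0.0999] ((744.7351684570312, -948.8712158203125), (108.82127380371094, 15.36342716217041), 3.2277140617370605)
side [375. 225.] 437 top [ 0.4757 -0.1199  0.0782] ((476.0067138671875, -121.04078674316406), (28.080537796020508, 63.984012603759766), 68.77681732177734)
side [370. 279.] 533 top [0.4637 0.0275 0.0786] ((458.16326904296875, 32.38752746582031), (64.20112609863281, 49.41597366333008), 4.963223457336426)
side [334. 301.] 432 top [0.5188 0.0947 0.0854] ((519.3180541992188, 93.58194732666016), (38.91875457763672, 41.36525344848633), 10.885082244873047)
  return _methods._mean(a, axis=axis, dtype=dtype,
  ret = ret.dtype.type(ret / rcount)
```

View pics/ortho.png

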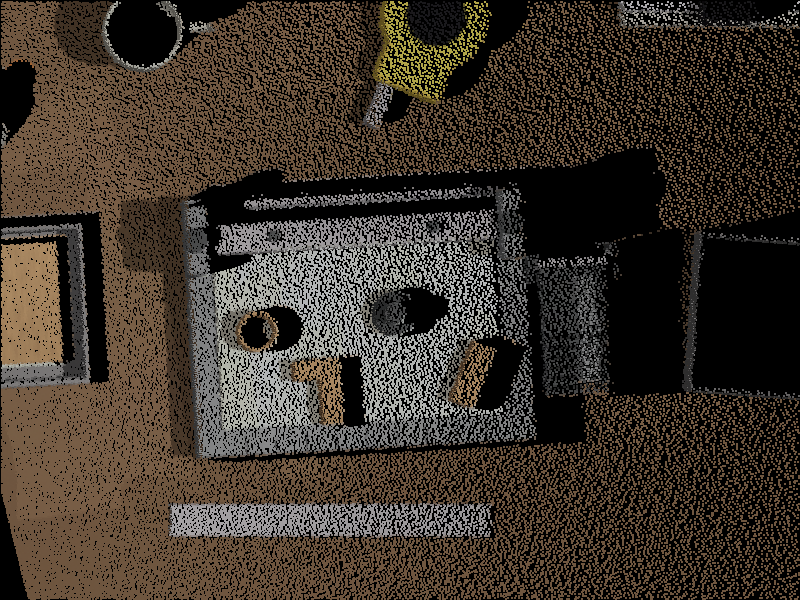

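The ortho map (1 px = 1 mm, x = .85−row, y = .35−col) shows these positions:

| Item | Pixel (col, row) |
|---|---|
| Strip | (471,375) |
| Elbow | long leg (334,393), short leg to +y at the rear |
| Tube | (257,331) |
| Weight | (392,312) |
| Pedal | cols 540–607, rows 258–395 |
| Bin near wall | col 690 |

Heights match the text.

```bash
cat > go.py <<'E'
import sys,numpy as np
from cell import observe
from scipy.spatial.transform import Rotation as T
# usage: go.py x y z closing_angle_deg ...  -> travel & rotvec in tool axes from present pose
o=observe();R=T.from_euler("xyz",o["tool_rot"]);p=o["tool_pos"]
print("t",o["time"],"p",p.round(4),"F",o["contact_force"].round(1),"open",round(o["opening"],4),"q",o["qpos"].round(2))
for k in range(1,len(sys.argv),4):
    x,y,z,a=map(float,sys.argv[k:k+4])
    best=min((T.from_euler("xyz",[np.pi,0,np.deg2rad(a+s)]) for s in(90,-90)),key=lambda G:(R.inv()*G).magnitude())
    print("travel",R.inv().apply(np.array([x,y,z])-p).round(4),"dr",(R.inv()*best).as_rotvec(degrees=True).round(1))
E
python3 go.py .477 -.121 .226 69
python3 - <<'E'
from h import *
S={n:dict(np.load(f"pics/{n}0.npz")) for n in("scene","side")}
for n,c in S.items():
    P=cloud(c).reshape(-1,3);x,y,z=P.T
    m=(abs(z-.1)<.006)&(x>.4)&(x<.7)&(y<-.3)&(y>-.56);q=P[m]
    print(n,"bin rim",m.sum(),np.percentile(q,[1,99],axis=0).round(3).tolist(),cv2.minAreaRect(q[:,:2].astype(np.float32)*1000))
    m=(abs(z-.05)<.003)&(x>.36)&(x<.56)&(y<.2)&(y>-.2);q=P[m]
    f=[(yy,np.percentile(q[abs(q[:,1]-yy)<.008][:,0],2)) for yy in np.arange(-.15,.14,.04)]
    print("front edge",np.polyfit(*np.array(f).T,1),"z",np.median(q[:,2]))
    m=(z>.056)&(z<.075)&(x>.43)&(x<.62)&(y<-.18)&(y>-.27);q=P[m];print("pedal",np.percentile(q,[2,98],axis=0).round(3).tolist(),cv2.minAreaRect(q[:,:2].astype(np.float32)*1000))
    m=(z>.092)&(z<.106)&(abs(x-.538)<.03)&(abs(y+.045)<.04);print("weight",P[m].mean(0).round(3))
E
```

```text
t 0.1 p [0.1993 0.4853 0.2261] F [ 0.2  0.3 -0.1] open 0.0917 q [ 1.03  0.34  1.52  0.    1.28 -0.15]
travel [-0.4873 -0.4553  0.0006] dr [-0.1 -0.  -1.3]
scene bin rim 581 [[0.453, -0.504, 0.094], [0.619, -0.337, 0.103]] ((535.71533203125, -421.3160095214844), (168.77413940429688, 163.37109375), 86.44891357421875)
front edge [-0.05716977  0.41433846] z 0.05078183004267468
pedal [[0.46, -0.264, 0.058], [0.6, -0.192, 0.069]] ((532.3857421875, -226.92864990234375), (76.6368408203125, 158.46519470214844), 85.33489227294922)
weight [ 0.54  -0.043  0.1  ]
side bin rim 457 [[0.451, -0.506, 0.094], [0.616, -0.336, 0.101]] ((533.5421142578125, -421.1540222167969), (165.20733642578125, 160.3621826171875), 85.92037200927734)
front edge [-0.05328193  0.40256541] z 0.050646234245153514
pedal [[0.457, -0.257, 0.057], [0.592, -0.187, 0.067]] ((528.107421875, -229.6827392578125), (147.56044006347656, 87.81694030761719), 6.210555553436279)
weight [ 0.536 -0.043  0.099]
```

>>> {"fn": "arm_command", "kwargs": {"fingers": [-1, -1, -1, -1, -1, -1, -1, -1], "travel": [[-0.487, -0.455, 0], [-0.487, -0.455, 0], [-0.487, -0.455, 0], [-0.487, -0.455, 0], [-0.487, -0.455, 0], [-0.487, -0.455, 0], [-0.487, -0.455, 0], [-0.487, -0.455, 0]], "dr": [[0, 0, -1.3], [0, 0, -1.3], [0, 0, -1.3], [0, 0, -1.3], [0, 0, -1.3], [0, 0, -1.3], [0, 0, -1.3], [0, 0, -1.3]], "squeeze": 12}}

```text
time: 0.77
tool_pos: [0.3384, 0.1807, 0.2267]
tool_rot: [3.141, 0.0, 2.775]
contact_force: [1.2, 0.8, 0.6]
opening: 0.0921
grip_force: 0.0
```

```bash
python3 go.py .477 -.121 .2 69
```

```text
t 0.7667 p [0.3384 0.1807 0.2267] F [1.2 0.8 0.6] open 0.0921 q [ 0.29  0.08  1.87  0.    1.19 -0.91]
travel [-0.2375 -0.232   0.0267] dr [ 0.  0. -0.]
```

>>> {"fn": "arm_command", "kwargs": {"fingers": [-0.3, -0.3, -0.3, -0.3, -0.3, -0.3, -0.3, -0.3], "travel": [[-0.237, -0.232, 0.027], [-0.237, -0.232, 0.027], [-0.237, -0.232, 0.027], [-0.237, -0.232, 0.027], [-0.237, -0.232, 0.027], [-0.237, -0.232, 0.027], [-0.237, -0.232, 0.027], [-0.237, -0.232, 0.027]], "dr": [[0, 0, 0], [0, 0, 0], [0, 0, 0], [0, 0, 0], [0, 0, 0], [0, 0, 0], [0, 0, 0], [0, 0, 0]]}}

```text
time: 1.43
tool_pos: [0.4764, -0.1212, 0.1992]
tool_rot: [3.141, -0.001, 2.774]
contact_force: [0.4, 0.4, 0.4]
opening: 0.0594
grip_force: 0.0
```

```bash
python3 - <<'E'
from cell import *
from h import *
w=read_camera("wrist");np.savez("pics/w1.npz",**w);cv2.imwrite("pics/w1.png",w["color"])
P=cloud(w);x,y,z=P[...,0],P[...,1],P[...,2]
m=(brown(w)&(z>.062)&(z<.105)).astype(np.uint8)
k,l,st,ce=cv2.connectedComponentsWithStats(m)
for i in range(1,k):
    if st[i,4]>300:
        q=P[l==i];top=np.percentile(q[:,2],80);t=q[abs(q[:,2]-top)<.004]
        h=np.median(t[:,2])
        print(ce[i].round(),st[i,4],"h",h.round(4),cv2.minAreaRect(t[:,:2].astype(np.float32)*1000))
E
python3 go.py .477 -.121 .1 69
```

```text
[508. 138.] 5064 h 0.0801 ((457.1931457519531, 31.364370346069336), (66.20684814453125, 48.36615753173828), 4.065781593322754)
[613. 175.] 2115 h 0.0876 ((516.51416015625, 84.3335189819336), (27.699201583862305, 40.59816360473633), 82.0802993774414)
[319. 229.] 3048 h 0.08 ((475.94842529296875, -122.92263793945312), (25.554750442504883, 64.56427764892578), 68.27359771728516)
t 1.4833 p [ 0.4794 -0.1274  0.1985] F [ 1.6 -5.2 -0.1] open 0.0596 q [-0.41  0.31  1.65 -0.    1.18 -1.61]
travel [0.0049 0.0054 0.0985] dr [-0.2  0.2 -0.2]
```

View pics/w1.png

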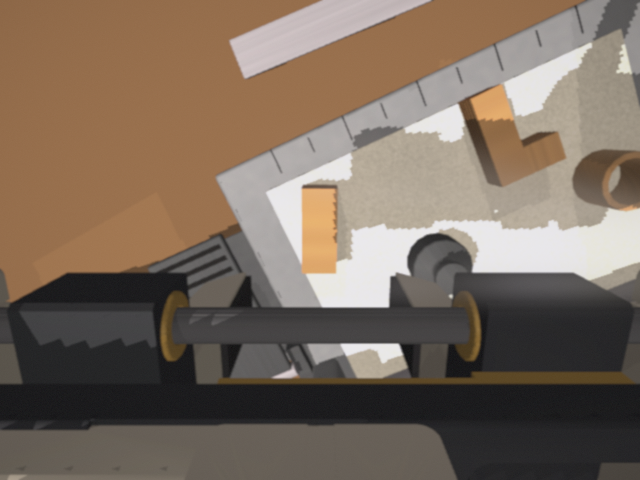

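The wrist view shows the strip at (319,229), elbow (508,138), tube (613,175) and weight (440,258). The measurements agree with the other views to about 2 mm.

>>> {"fn": "arm_command", "kwargs": {"fingers": [-0.3, -0.3, -0.3, -0.3, -0.3, -0.3, -0.3, -0.3], "travel": [[0, 0, 0.03], [0, 0, 0.06], [0, 0, 0.09], [0, 0, 0.11], [0, 0, 0.12], [0, 0, 0.13], [0, 0, 0.14], [0, 0, 0.14]], "dr": [[0, 0, 0], [0, 0, 0], [0, 0, 0.5], [0, 0, 0.5], [0, 0, 0.5], [0, 0, 0.5], [0, 0, 0.5], [0, 0, 0.5]]}}

```text
time: 2.15
tool_pos: [0.4751, -0.1185, 0.0578]
tool_rot: [3.141, -0.004, 2.766]
contact_force: [-0.7, 0.8, 0.0]
opening: 0.0596
grip_force: 0.0
```

```bash
python3 go.py .476 -.122 .058 68.3 .476 -.122 .18 68.3
```

```text
t 2.15 p [ 0.4751 -0.1185  0.0578] F [-0.7  0.8  0. ] open 0.0596 q [-0.4   0.49  1.83  0.    0.82 -1.6 ]
travel [-0.0022 -0.0029 -0.0002] dr [ 0.  -0.2  0.2]
travel [-0.0017 -0.0029 -0.1222] dr [ 0.  -0.2  0.2]
```

>>> {"fn": "arm_command", "kwargs": {"fingers": [-0.3, 1, 1, 1, 1, 1, 1, 1], "travel": [[-0.002, -0.003, 0], [-0.002, -0.003, 0], [-0.002, -0.003, 0], [-0.002, -0.003, 0], [-0.002, -0.003, 0], [-0.002, -0.003, 0], [-0.002, -0.003, -0.01], [-0.002, -0.003, -0.03]], "dr": [[0, 0, 0], [0, 0, 0], [0, 0, 0], [0, 0, 0], [0, 0, 0], [0, 0, 0], [0, 0, 0], [0, 0, 0]], "squeeze": 12}}

```text
time: 2.82
tool_pos: [0.4756, -0.1219, 0.0888]
tool_rot: [3.141, -0.004, 2.766]
contact_force: [0.6, 0.8, 0.2]
opening: 0.0258
grip_force: 12.0
```

```bash
python3 go.py .476 -.122 .18 68.3 .535 -.421 .18 68.3
```

```text
t 2.8167 p [ 0.4756 -0.1219  0.0888] F [0.6 0.8 0.2] open 0.0258 q [-0.41  0.45  1.8   0.    0.9  -1.6 ]
travel [ 0.      0.0001 -0.0912] dr [ 0.  -0.3  0.2]
travel [-0.1646 -0.2564 -0.092 ] dr [ 0.  -0.3  0.2]
```

>>> {"fn": "arm_command", "kwargs": {"fingers": [1, 1, 1, 1, 1, 1, 1, 1], "travel": [[0, 0, -0.04], [0, -0.005, -0.075], [-0.165, -0.256, -0.075], [-0.165, -0.256, -0.075], [-0.165, -0.256, -0.075], [-0.165, -0.256, -0.075], [-0.165, -0.256, -0.075], [-0.165, -0.256, -0.075]], "dr": [[0, 0, 0], [0, 0, 0], [0, 0, 0], [0, 0, 0], [0, 0, 0], [0, 0, 0], [0, 0, 0], [0, 0, 0]]}}

```text
time: 3.48
tool_pos: [0.5262, -0.3738, 0.1657]
tool_rot: [-3.142, 0.001, 2.766]
contact_force: [2.3, 0.1, 0.1]
opening: 0.0261
grip_force: 12.0
```

```bash
python3 go.py .535 -.421 .16 86 .535 -.421 .08 86
```

```text
t 3.4833 p [ 0.5262 -0.3738  0.1657] F [2.3 0.1 0.1] open 0.0261 q [-0.74  0.61  1.25  0.    1.28 -1.93]
travel [-0.0255 -0.0407  0.0057] dr [ -0.    0.  -17.5]
travel [-0.0255 -0.0407  0.0857] dr [ -0.    0.  -17.5]
```

>>> {"fn": "arm_command", "kwargs": {"fingers": [1, 1, 1, 1, 1, 1, 1, 1], "travel": [[-0.0255, -0.0405, 0], [-0.0255, -0.0405, 0], [-0.0255, -0.0405, 0], [-0.0255, -0.0405, 0.03], [-0.0255, -0.0405, 0.06], [-0.0255, -0.0405, 0.085], [-0.0255, -0.0405, 0.085], [-0.0255, -0.0405, 0.085]], "dr": [[0, 0, -7], [0, 0, -14], [0, 0, -17.5], [0, 0, -17.5], [0, 0, -17.5], [0, 0, -17.5], [0, 0, -17.5], [0, 0, -17.5]]}}

```text
time: 4.15
tool_pos: [0.5346, -0.4184, 0.0793]
tool_rot: [3.14, -0.002, 3.071]
contact_force: [1.0, 0.3, 0.7]
opening: 0.0256
grip_force: 12.0
```

>>> {"fn": "arm_command", "kwargs": {"fingers": [-0.2, -0.2, -0.2, -0.2, -0.2, -0.2, -0.2, -0.2], "travel": [[0, 0, 0], [0, 0, 0], [0, 0, 0], [0, 0, 0], [0, 0, -0.03], [0, 0, -0.06], [0, 0, -0.09], [0, 0, -0.09]], "dr": [[0, 0, 0], [0, 0, 0], [0, 0, 0], [0, 0, 0], [0, 0, 0], [0, 0, 0], [0, 0, 0], [0, 0, 0]]}}

```text
time: 4.82
tool_pos: [0.5375, -0.4211, 0.178]
tool_rot: [-3.133, 0.01, 3.071]
contact_force: [-0.0, -0.2, 0.6]
opening: 0.0548
grip_force: 0.0
```

```bash
python3 go.py .446 .018 .165 94 .446 .018 .058 94
```

```text
t 4.8167 p [ 0.5375 -0.4211  0.178 ] F [-0.  -0.2  0.6] open 0.0548 q [-0.78  0.67  1.11  0.    1.35 -2.28]
travel [0.1222 0.4317 0.0082] dr [-0.5  0.5 -8. ]
travel [0.1232 0.4326 0.1152] dr [-0.5  0.5 -8. ]
```

>>> {"fn": "arm_command", "kwargs": {"fingers": [-0.2, -0.2, -0.2, -0.2, -0.2, -0.2, -0.2, -0.2], "travel": [[0.122, 0.432, 0], [0.122, 0.432, 0], [0.122, 0.432, 0], [0.122, 0.432, 0], [0.122, 0.432, 0], [0.122, 0.432, 0], [0.122, 0.432, 0], [0.122, 0.432, 0]], "dr": [[0, 0, -8], [0, 0, -8], [0, 0, -8], [0, 0, -8], [0, 0, -8], [0, 0, -8], [0, 0, -8], [0, 0, -8]]}}

```text
time: 5.48
tool_pos: [0.4667, -0.0909, 0.1704]
tool_rot: [-3.141, 0.002, -3.073]
contact_force: [1.3, 0.8, 1.0]
opening: 0.0549
grip_force: 0.0
```

```bash
python3 go.py .446 .018 .165 94 .446 .018 .058 94
```

```text
t 5.4833 p [ 0.4667 -0.0909  0.1704] F [1.3 0.8 1. ] open 0.0549 q [-0.35  0.31  1.74  0.    1.09 -1.99]
travel [0.0132 0.1101 0.0054] dr [-0.   0.1 -0.1]
travel [0.0134 0.1101 0.1124] dr [-0.   0.1 -0.1]
```

>>> {"fn": "arm_command", "kwargs": {"fingers": [-0.2, -0.2, -0.2, -0.2, -0.2, -0.2, -0.2, -0.2], "travel": [[0.013, 0.04, 0], [0.013, 0.075, 0], [0.013, 0.1, 0], [0.013, 0.11, 0], [0.013, 0.11, 0.02], [0.013, 0.11, 0.03], [0.013, 0.11, 0.03], [0.013, 0.11, 0.03]], "dr": [[0, 0, 0], [0, 0, 0], [0, 0, 0], [0, 0, 0], [0, 0, 0], [0, 0, 0], [0, 0, 0], [0, 0, 0]]}}

```text
time: 6.15
tool_pos: [0.4469, 0.0158, 0.1399]
tool_rot: [-3.142, -0.0, -3.073]
contact_force: [0.0, 0.5, 0.9]
opening: 0.0551
grip_force: 0.0
```

```bash
python3 go.py .446 .018 .058 94
```

```text
t 6.15 p [0.4469 0.0158 0.1399] F [0.  0.5 0.9] open 0.0551 q [-0.14  0.3   1.86 -0.    0.99 -1.78]
travel [0.0007 0.0022 0.0819] dr [-0.  -0.  -0.1]
```

>>> {"fn": "arm_command", "kwargs": {"fingers": [-0.2, -0.2, -0.2, -0.2, -0.2, -0.2, -0.2, -0.2], "travel": [[0.001, 0.002, 0.02], [0.001, 0.002, 0.04], [0.001, 0.002, 0.055], [0.001, 0.002, 0.065], [0.001, 0.002, 0.075], [0.001, 0.002, 0.081], [0.001, 0.002, 0.081], [0.001, 0.002, 0.081]], "dr": [[0, 0, 0], [0, 0, 0], [0, 0, 0], [0, 0, 0], [0, 0, 0], [0, 0, 0], [0, 0, 0], [0, 0, 0]]}}

```text
time: 6.82
tool_pos: [0.4461, 0.0178, 0.0592]
tool_rot: [-3.141, 0.001, -3.073]
contact_force: [-0.7, -0.2, 0.1]
opening: 0.0553
grip_force: 0.0
```

>>> {"fn": "arm_command", "kwargs": {"fingers": [1, 1, 1, 1, 1, 1, 1, 1], "travel": [[0, 0, 0], [0, 0, 0], [0, 0, 0], [0, 0, 0], [0, 0, 0], [0, 0, -0.01], [0, 0, -0.03], [0, 0, -0.06]], "dr": [[0, 0, 0], [0, 0, 0], [0, 0, 0], [0, 0, 0], [0, 0, 0], [0, 0, 0], [0, 0, 0], [0, 0, 0]]}}

```text
time: 7.48
tool_pos: [0.4439, 0.0184, 0.1177]
tool_rot: [3.14, -0.005, -3.072]
contact_force: [0.4, -0.2, 0.1]
opening: 0.0219
grip_force: 12.0
```

```bash
python3 go.py .53 -.421 .17 86
```

```text
t 7.4833 p [0.4439 0.0184 0.1177] F [ 0.4 -0.2  0.1] open 0.0219 q [-0.13  0.33  1.89  0.    0.93 -1.77]
travel [-0.0552 -0.4442 -0.0531] dr [ 0.  -0.3  8. ]
```

Elbow held (21.9 mm wide, as it should be). Next, carry it to the bin.

>>> {"fn": "arm_command", "kwargs": {"fingers": [1, 1, 1, 1, 1, 1, 1, 1], "travel": [[0, -0.01, -0.035], [-0.005, -0.035, -0.053], [-0.055, -0.444, -0.053], [-0.055, -0.444, -0.053], [-0.055, -0.444, -0.053], [-0.055, -0.444, -0.053], [-0.055, -0.444, -0.053], [-0.055, -0.444, -0.053]], "dr": [[0, 0, 2], [0, 0, 8], [0, 0, 8], [0, 0, 8], [0, 0, 8], [0, 0, 8], [0, 0, 8], [0, 0, 8]]}}

```text
time: 8.15
tool_pos: [0.5003, -0.2638, 0.1717]
tool_rot: [3.141, -0.0, 3.071]
contact_force: [2.3, 0.0, 0.1]
opening: 0.0221
grip_force: 12.0
```

```bash
python3 go.py .53 -.421 .17 86
```

```text
t 8.15 p [ 0.5003 -0.2638  0.1717] F [2.3 0.  0.1] open 0.0221 q [-0.62  0.46  1.49  0.    1.19 -2.12]
travel [-0.0407 -0.1547  0.0016] dr [ 0. -0. -0.]
```

>>> {"fn": "arm_command", "kwargs": {"fingers": [1, 1, 1, 1, 1, 1, 1, 1], "travel": [[-0.032, -0.04, 0], [-0.032, -0.08, 0], [-0.032, -0.115, 0], [-0.032, -0.145, 0], [-0.032, -0.154, 0], [-0.032, -0.154, 0.04], [-0.032, -0.154, 0.075], [-0.032, -0.154, 0.085]], "dr": [[0, 0, 0], [0, 0, 0], [0, 0, 0], [0, 0, 0], [0, 0, 0], [0, 0, 0], [0, 0, 0], [0, 0, 0]]}}

```text
time: 8.82
tool_pos: [0.5189, -0.415, 0.0807]
tool_rot: [3.135, -0.007, 3.071]
contact_force: [-1.5, 0.8, -2.1]
opening: 0.0218
grip_force: 12.0
```

>>> {"fn": "arm_command", "kwargs": {"fingers": [1, -0.2, -0.2, -0.2, -0.2, -0.2, -0.2, -0.2], "travel": [[0, 0, 0], [0, 0, 0], [0, 0, 0], [0, 0, 0], [0, 0, 0], [0, 0, -0.03], [0, 0, -0.06], [0, 0, -0.09]], "dr": [[0, 0, 0], [0, 0, 0], [0, 0, 0], [0, 0, 0], [0, 0, 0], [0, 0, 0], [0, 0, 0], [0, 0, 0]]}}

```text
time: 9.48
tool_pos: [0.5215, -0.4176, 0.1787]
tool_rot: [-3.141, 0.0, 3.071]
contact_force: [1.1, -0.3, -0.5]
opening: 0.055
grip_force: 0.0
```

```bash
python3 - <<'E'
from cell import *
from h import *
c=read_camera("side")
P=cloud(c);x,y,z=P[...,0],P[...,1],P[...,2]
print("brown in bin",(brown(c)&(abs(x-.535)<.07)&(abs(y+.42)<.07)&(z<.09)).sum())
m=(brown(c)&(z>.058)&(z<.105)&(abs(x-.5)<.12)&(y<.16)&(y>-.18)).astype(np.uint8)
k,l,st,ce=cv2.connectedComponentsWithStats(m)
for i in range(1,k):
    if st[i,4]>40:
        q=P[l==i];t=q[q[:,2]>.082];print(ce[i].round(),st[i,4],cv2.minAreaRect(t[:,:2].astype(np.float32)*1000),np.median(t[:,2]))
cv2.imwrite("pics/s2.png",cv2.resize(c["color"][90:390,180:500],None,fx=2,fy=2))
E
python3 go.py .519 .093 .17 92
```

```text
brown in bin 180
[334. 301.] 439 ((519.3540649414062, 93.30006408691406), (38.94972229003906, 41.00832748413086), 11.248438835144043) 0.08616612129286318
t 9.5333 p [ 0.5237 -0.4197  0.1865] F [ 0.7 -1.   5.1] open 0.0548 q [-0.79  0.64  1.14  0.    1.35 -2.29]
travel [0.0407 0.5112 0.012 ] dr [-0.5  0.5 -6. ]
```

View pics/s2.png

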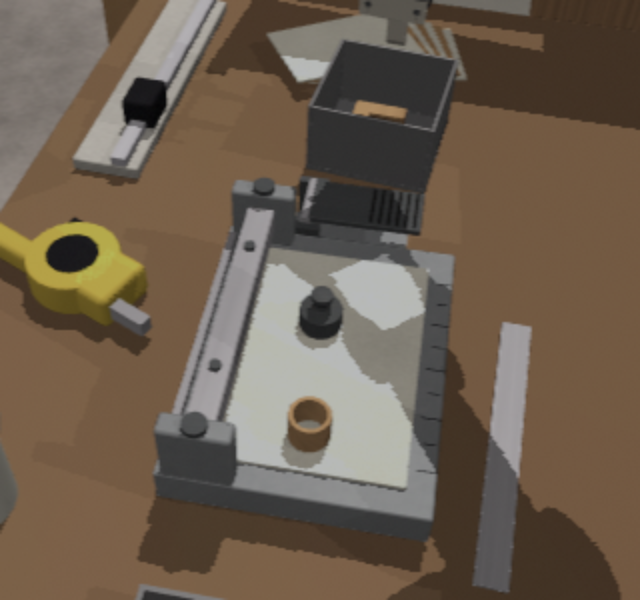

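The view shows only the tube (310,423) and weight (321,313) left on the sheet, with brown pieces in the bin at (380,110). Next is the tube.

>>> {"fn": "arm_command", "kwargs": {"fingers": [-0.45, -0.45, -0.45, -0.45, -0.45, -0.45, -0.45, -0.45], "travel": [[0.04, 0.511, 0], [0.04, 0.511, 0], [0.04, 0.511, 0], [0.04, 0.511, 0], [0.04, 0.511, 0], [0.04, 0.511, 0], [0.04, 0.511, 0], [0.04, 0.511, 0]], "dr": [[0, 0, -6], [0, 0, -6], [0, 0, -6], [0, 0, -6], [0, 0, -6], [0, 0, -6], [0, 0, -6], [0, 0, -6]]}}

```text
time: 10.2
tool_pos: [0.5189, -0.0826, 0.1779]
tool_rot: [-3.141, 0.002, -3.107]
contact_force: [1.0, 0.6, -1.2]
opening: 0.0668
grip_force: 0.0
```

```bash
python3 go.py .519 .093 .15 92
```

```text
t 10.2 p [ 0.5189 -0.0826  0.1779] F [ 1.   0.6 -1.2] open 0.0668 q [-0.3   0.39  1.6   0.    1.15 -1.91]
travel [-0.006   0.1755  0.0278] dr [-0.   0.1 -0. ]
```

>>> {"fn": "arm_command", "kwargs": {"fingers": [-0.45, -0.45, -0.45, -0.45, -0.45, -0.45, -0.45, -0.45], "travel": [[-0.006, 0.04, 0], [-0.006, 0.08, 0], [-0.006, 0.12, 0], [-0.006, 0.15, 0.01], [-0.006, 0.168, 0.028], [-0.006, 0.175, 0.028], [-0.006, 0.175, 0.028], [-0.006, 0.175, 0.028]], "dr": [[0, 0, 0], [0, 0, 0], [0, 0, 0], [0, 0, 0], [0, 0, 0], [0, 0, 0], [0, 0, 0], [0, 0, 0]]}}

```text
time: 10.87
tool_pos: [0.5195, 0.0902, 0.1498]
tool_rot: [-3.141, 0.002, -3.107]
contact_force: [0.4, 0.2, 0.0]
opening: 0.067
grip_force: 0.0
```

```bash
python3 go.py .519 .093 .061 92
```

```text
t 10.8667 p [0.5195 0.0902 0.1498] F [0.4 0.2 0. ] open 0.067 q [ 0.03  0.42  1.63 -0.    1.09 -1.58]
travel [0.0006 0.0029 0.0888] dr [-0.   0.1 -0. ]
```

>>> {"fn": "arm_command", "kwargs": {"fingers": [-0.45, -0.45, -0.45, -0.45, -0.45, -0.45, -0.45, -0.45], "travel": [[0, 0.003, 0.02], [0, 0.003, 0.04], [0, 0.003, 0.06], [0, 0.003, 0.07], [0, 0.003, 0.08], [0, 0.003, 0.088], [0, 0.003, 0.088], [0, 0.003, 0.088]], "dr": [[0, 0, 0], [0, 0, 0], [0, 0, 0], [0, 0, 0], [0, 0, 0], [0, 0, 0], [0, 0, 0], [0, 0, 0]]}}

```text
time: 11.53
tool_pos: [0.5192, 0.0934, 0.0611]
tool_rot: [3.142, 0.0, -3.108]
contact_force: [0.9, 0.1, -0.1]
opening: 0.0668
grip_force: 0.0
```

>>> {"fn": "arm_command", "kwargs": {"fingers": [1, 1, 1, 1, 1, 1, 1, 1], "travel": [[0, 0, 0], [0, 0, 0], [0, 0, 0], [0, 0, 0], [0, 0, 0], [0, 0, -0.01], [0, 0, -0.03], [0, 0, -0.06]], "dr": [[0, 0, 0], [0, 0, 0], [0, 0, 0], [0, 0, 0], [0, 0, 0], [0, 0, 0], [0, 0, 0], [0, 0, 0]], "squeeze": 8}}

```text
time: 12.2
tool_pos: [0.5172, 0.0937, 0.12]
tool_rot: [3.141, -0.005, -3.107]
contact_force: [-0.4, -0.7, -0.1]
opening: 0.0411
grip_force: 8.0
```

```bash
python3 go.py .535 -.421 .18 86
```

```text
t 12.2 p [0.5172 0.0937 0.12  ] F [-0.4 -0.7 -0.1] open 0.0411 q [ 0.03  0.46  1.67  0.    1.02 -1.57]
travel [ 2.00e-04 -5.15e-01 -6.01e-02] dr [-0.  -0.3  6. ]
```

>>> {"fn": "arm_command", "kwargs": {"fingers": [1, 1, 1, 1, 1, 1, 1, 1], "travel": [[0, -0.005, -0.035], [0, -0.035, -0.06], [0, -0.515, -0.06], [0, -0.515, -0.06], [0, -0.515, -0.06], [0, -0.515, -0.06], [0, -0.515, -0.06], [0, -0.515, -0.06]], "dr": [[0, 0, 6], [0, 0, 6], [0, 0, 6], [0, 0, 6], [0, 0, 6], [0, 0, 6], [0, 0, 6], [0, 0, 6]]}}

```text
time: 12.87
tool_pos: [0.5283, -0.1931, 0.1817]
tool_rot: [-3.141, 0.001, 3.071]
contact_force: [0.4, 0.2, -0.5]
opening: 0.0409
grip_force: 8.0
```

```bash
python3 go.py .535 -.421 .18 86
```

```text
t 12.8667 p [ 0.5283 -0.1931  0.1817] F [ 0.4  0.2 -0.5] open 0.0409 q [-0.49  0.45  1.49  0.    1.2  -1.99]
travel [-0.0227 -0.2269  0.0018] dr [-0.  0. -0.]
```

>>> {"fn": "arm_command", "kwargs": {"fingers": [1, 1, 1, 1, 1, 1, 1, 1], "travel": [[-0.004, -0.04, 0], [-0.008, -0.08, 0], [-0.012, -0.12, 0], [-0.016, -0.16, 0], [-0.02, -0.2, 0], [-0.022, -0.22, 0], [-0.022, -0.227, 0.01], [-0.022, -0.227, 0.03]], "dr": [[0, 0, 0], [0, 0, 0], [0, 0, 0], [0, 0, 0], [0, 0, 0], [0, 0, 0], [0, 0, 0], [0, 0, 0]]}}

```text
time: 13.53
tool_pos: [0.5349, -0.4218, 0.1526]
tool_rot: [-3.138, 0.004, 3.069]
contact_force: [0.4, 0.4, 0.4]
opening: 0.0408
grip_force: 8.0
```

>>> {"fn": "arm_command", "kwargs": {"fingers": [1, 1, 1, 1, -0.45, -0.45, -0.45, -0.45], "travel": [[0, 0, 0.03], [0, 0, 0.055], [0, 0, 0.065], [0, 0, 0.065], [0, 0, 0.065], [0, 0, 0.065], [0, 0, 0.065], [0, 0, 0.065]], "dr": [[0, 0, 0], [0, 0, 0], [0, 0, 0], [0, 0, 0], [0, 0, 0], [0, 0, 0], [0, 0, 0], [0, 0, 0]]}}

```text
time: 14.2
tool_pos: [0.5353, -0.4195, 0.0875]
tool_rot: [-3.14, 0.002, 3.071]
contact_force: [-0.4, 0.1, 0.1]
opening: 0.0629
grip_force: 0.0
```

>>> {"fn": "arm_command", "kwargs": {"fingers": [-0.45, -0.45, -0.45, -0.45, -0.45, -0.45, 0, 1], "travel": [[0, 0, -0.02], [0, 0, -0.05], [0, 0, -0.08], [0, 0, -0.1], [0, 0.03, -0.11], [0, 0.07, -0.11], [0, 0.1, -0.11], [0, 0.1, -0.11]], "dr": [[0, 0, 0], [0, 0, 0], [0, 0, 0], [0, 0, 0], [0, 0, 0], [0, 0, 0], [0, 0, 0], [0, 0, 0]]}}

```text
time: 14.87
tool_pos: [0.5424, -0.3141, 0.1975]
tool_rot: [3.14, 0.001, 3.075]
contact_force: [0.5, 0.3, 0.9]
opening: 0.0579
grip_force: 0.0
```

```bash
python3 - <<'E'
from cell import *
from h import *
out=[]
for n in("scene","side"):
    c=read_camera(n);np.savez(f"pics/{n}3.npz",**c);P=cloud(c);x,y,z=P[...,0],P[...,1],P[...,2]
    q=P[brown(c)&(abs(x-.535)<.07)&(abs(y+.42)<.07)&(z<.12)]
    print(n,"in bin",len(q),len(q) and q[:,2].max(),"on sheet",(brown(c)&(z>.058)&(z<.105)&(abs(x-.5)<.12)&(y<.16)&(y>-.18)).sum())
    out.append(cv2.resize(c["color"][90:290,180:440] if n=="side" else c["color"][140:340,150:410],None,fx=1.5,fy=1.5))
cv2.imwrite("pics/s3.png",np.vstack(out))
E
python3 go.py .484 -.229 .15 4 .484 -.229 .075 4
```

```text
scene in bin 326 0.0932383216551292 on sheet 0
side in bin 362 0.09348727255591377 on sheet 6
t 14.9667 p [ 0.5421 -0.3185  0.1971] F [-0.9 -0.5 -1. ] open 0.05 q [-0.65  0.56  1.26 -0.    1.32 -2.16]
travel [0.0642 0.0854 0.0469] dr [ 0.   0.1 82.1]
travel [0.0643 0.0855 0.1219] dr [ 0.   0.1 82.1]
```

View pics/s3.png

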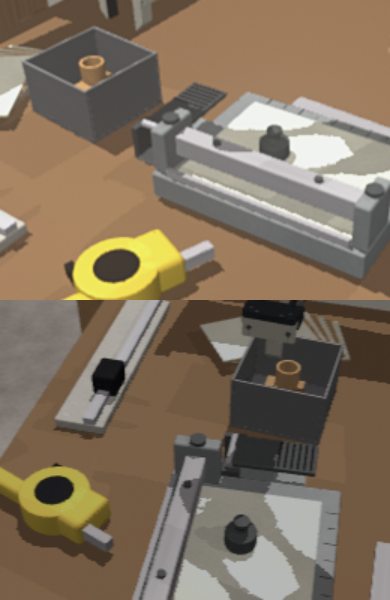

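The view shows the tube on top in the bin at (92,68) in the upper panel and (288,375) in the lower. Its top is at about 93 mm, below the 100 mm rim. The sheet holds only the weight, so I can go to the pedal.

>>> {"fn": "arm_command", "kwargs": {"fingers": [1, 1, 1, 1, 1, 1, 1, 1], "travel": [[0.015, 0.02, 0], [0.03, 0.04, 0], [0.045, 0.06, 0], [0.06, 0.08, 0], [0.062, 0.088, 0], [0.062, 0.088, 0], [0.062, 0.088, 0.02], [0.062, 0.088, 0.04]], "dr": [[0, 0, 7], [0, 0, 14], [0, 0, 21], [0, 0, 28], [0, 0, 35], [0, 0, 42], [0, 0, 49], [0, 0, 56]]}}

```text
time: 15.63
tool_pos: [0.4869, -0.229, 0.1568]
tool_rot: [3.14, 0.004, 2.087]
contact_force: [-0.2, 0.3, 0.3]
opening: 0.0007
grip_force: 0.0
```

```bash
python3 go.py .487 -.227 .09 3
```

```text
t 15.6333 p [ 0.4869 -0.229   0.1568] F [-0.2  0.3  0.3] open 0.0007 q [-0.58  0.43  1.6  -0.    1.11 -1.1 ]
travel [0.002  0.0009 0.0668] dr [ 0.2  0.2 26.6]
```

>>> {"fn": "arm_command", "kwargs": {"fingers": [1, 1, 1, 1, 1, 1, 1, 1], "travel": [[0.002, 0.001, 0], [0.002, 0.001, 0], [0.002, 0.001, 0], [0.002, 0.001, 0.02], [0.002, 0.001, 0.04], [0.002, 0.001, 0.06], [0.002, 0.001, 0.075], [0.002, 0.001, 0.08]], "dr": [[0, 0, 7], [0, 0, 14], [0, 0, 21], [0, 0, 26], [0, 0, 26], [0, 0, 26], [0, 0, 26], [0, 0, 26]]}}

```text
time: 16.3
tool_pos: [0.4849, -0.2258, 0.0737]
tool_rot: [-3.139, -0.002, 1.639]
contact_force: [-1.2, -0.6, -0.4]
opening: 0.0004
grip_force: 0.0
```

```bash
python3 go.py .487 -.227 .035 3
```

```text
t 16.3 p [ 0.4849 -0.2258  0.0737] F [-1.2 -0.6 -0.4] open 0.0004 q [-0.58  0.53  1.69 -0.    0.92 -0.65]
travel [-0.0014  0.0021  0.0387] dr [-0.1 -0.1  0.9]
```

>>> {"fn": "arm_command", "kwargs": {"fingers": [1, 1, 1, 1, 1, 1, 1, 1], "travel": [[0, 0, 0.006], [0, 0, 0.012], [0, 0, 0.018], [0, 0, 0.024], [0, 0, 0.028], [0, 0, 0.032], [0, 0, 0.036], [0, 0, 0.036]], "dr": [[0, 0, 0], [0, 0, 0], [0, 0, 0], [0, 0, 0], [0, 0, 0], [0, 0, 0], [0, 0, 0], [0, 0, 0]]}}

```text
time: 16.97
tool_pos: [0.4878, -0.2261, 0.0416]
tool_rot: [3.137, 0.003, 1.64]
contact_force: [0.0, 1.2, 11.4]
opening: 0.0004
grip_force: 5.9
```

>>> {"fn": "arm_command", "kwargs": {"fingers": [1, 1, 1, 1], "travel": [[0, 0, 0.002], [0, 0, 0.003], [0, 0, 0.003], [0, 0, 0.003]], "dr": [[0, 0, 0], [0, 0, 0], [0, 0, 0], [0, 0, 0]]}}

```text
time: 17.3
tool_pos: [0.4882, -0.2261, 0.0394]
tool_rot: [3.136, 0.003, 1.64]
contact_force: [-0.3, 2.7, 13.6]
opening: 0.0004
grip_force: 6.3
```

>>> {"fn": "arm_command", "kwargs": {"fingers": [1, 1, 1, 1], "travel": [[0, 0, 0.002], [0, 0, 0.003], [0, 0, 0.003], [0, 0, 0.003]], "dr": [[0, 0, 0], [0, 0, 0], [0, 0, 0], [0, 0, 0]]}}

```text
time: 17.63
tool_pos: [0.4888, -0.2261, 0.0367]
tool_rot: [3.135, 0.004, 1.64]
contact_force: [1.1, 3.3, 14.8]
opening: 0.0005
grip_force: 6.6
```

>>> {"fn": "arm_command", "kwargs": {"fingers": [1, 1, 1, 1], "travel": [[0, 0, 0.001], [0, 0, 0.002], [0, 0, 0.002], [0, 0, 0.002]], "dr": [[0, 0, 0], [0, 0, 0], [0, 0, 0], [0, 0, 0]]}}

```text
time: 17.97
tool_pos: [0.489, -0.2261, 0.036]
tool_rot: [3.134, 0.004, 1.64]
contact_force: [-1.3, 5.0, 25.2]
opening: 0.0006
grip_force: 12.2
```

The force jump at z≈36 mm shows the stop is reached. I'll hold there, then release.

>>> {"fn": "arm_command", "kwargs": {"fingers": [1, 1, 1, 1, 1, 1, 1, 1], "travel": [[0, 0, 0.001], [0, 0, 0.001], [0, 0, 0.001], [0, 0, 0.001], [0, 0, 0.001], [0, 0, 0.001], [0, 0, 0.001], [0, 0, 0.001]], "dr": [[0, 0, 0], [0, 0, 0], [0, 0, 0], [0, 0, 0], [0, 0, 0], [0, 0, 0], [0, 0, 0], [0, 0, 0]]}}

```text
time: 18.63
tool_pos: [0.489, -0.2262, 0.0358]
tool_rot: [3.134, 0.005, 1.64]
contact_force: [-3.5, 6.5, 32.1]
opening: 0.0004
grip_force: 15.8
```

>>> {"fn": "arm_command", "kwargs": {"fingers": [1, 1, 1, 1, 1], "travel": [[0, 0, 0], [0, 0, 0], [0, 0, 0], [0, 0, 0], [0, 0, 0]], "dr": [[0, 0, 0], [0, 0, 0], [0, 0, 0], [0, 0, 0], [0, 0, 0]]}}

```text
time: 19.05
tool_pos: [0.489, -0.2262, 0.0358]
tool_rot: [3.134, 0.005, 1.64]
contact_force: [-3.1, 6.7, 32.8]
opening: 0.0004
grip_force: 15.8
```

>>> {"fn": "arm_command", "kwargs": {"fingers": [1, 1, 1, 1, 1, 1, 1, 1], "travel": [[0, 0, -0.008], [0, 0, -0.016], [0, 0, -0.024], [0, 0, -0.034], [0, 0, -0.05], [0, 0, -0.08], [0, 0, -0.11], [0, 0, -0.14]], "dr": [[0, 0, 0], [0, 0, 0], [0, 0, 0], [0, 0, 0], [0, 0, 0], [0, 0, 0], [0, 0, 0], [0, 0, 0]]}}

```text
time: 19.72
tool_pos: [0.4859, -0.225, 0.1725]
tool_rot: [3.141, 0.0, 1.64]
contact_force: [0.8, -0.6, 0.1]
opening: 0.0004
grip_force: 0.0
```

>>> {"fn": "arm_command", "kwargs": {"fingers": [1, 1, 1, 1], "travel": [[0, 0, -0.03], [0, 0, -0.03], [0, 0, -0.03], [0, 0, -0.03]], "dr": [[0, 0, 0], [0, 0, 0], [0, 0, 0], [0, 0, 0]]}}

```text
time: 20.05
tool_pos: [0.4856, -0.2248, 0.2005]
tool_rot: [3.142, -0.0, 1.64]
contact_force: [-0.0, 0.1, 0.6]
opening: 0.0006
grip_force: 0.0
```

```bash
python3 - <<'E'
from cell import *
from h import *
for n in("scene","side"):
  for k,c in(("before",dict(np.load(f"pics/{n}0.npz"))),("now",read_camera(n))):
    P=cloud(c);x,y,z=P[...,0],P[...,1],P[...,2]
    m=(z>.092)&(z<.106)&(abs(x-.538)<.03)&(abs(y+.045)<.04)
    p=(abs(x-.485)<.012)&(abs(y+.227)<.02)&(z<.08)
    print(n,k,"weight",P[m].mean(0).round(4),"pad z",np.median(z[p]).round(4),p.sum(),"bin brown",(brown(c)&(abs(x-.535)<.07)&(abs(y+.42)<.07)&(z<.1)).sum())
cv2.imwrite("pics/s4.png",c["color"])
E
python3 go.py
```

```text
scene before weight [ 0.5405 -0.0434  0.0996] pad z 0.0656 132 bin brown 0
scene now weight [ 0.5405 -0.0435  0.0997] pad z 0.0656 139 bin brown 326
side before weight [ 0.5363 -0.0429  0.0989] pad z 0.0638 179 bin brown 0
side now weight [ 0.5364 -0.0429  0.0987] pad z 0.0638 186 bin brown 306
t 20.15 p [ 0.4852 -0.2246  0.1994] F [0.2 0.  0.2] open 0.0003 q [-0.58  0.38  1.54  0.    1.22 -0.65]
```

View pics/s4.png

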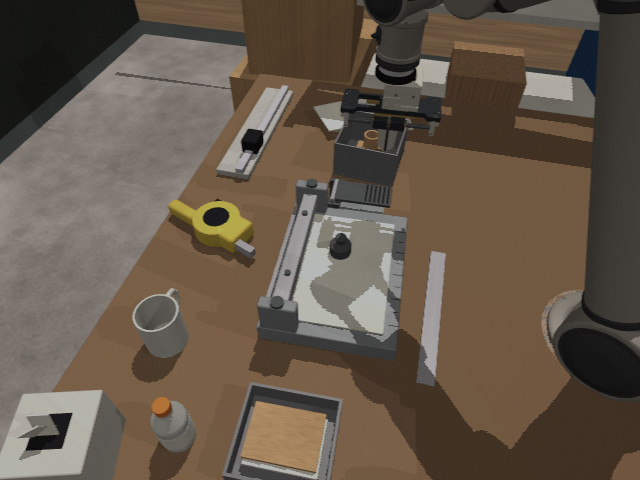

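The view shows the sheet and weight (340,246) unmoved, the offcuts in the bin (370,145), the pedal (362,193) back up and the gripper clear.

```bash
python3 -c "
from cell import *
print(hand_in())"
```

```text
the job is handed in; nothing more can be done
None
```

All three offcuts are in the bin, the pedal was then held on its stop for just over a second and sprang back up, the sheet and weight look unmoved, and the job was handed in at about 20 s of the 72 s allowed; no verdict was returned.

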